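Gauge a roll of coins in a hole gauge

TASK

Take the roll of coins that stands on the open half of the wooden tray and gauge it, upright, in the three-hole gauge: start at the widest hole and step down one hole at a time, putting the roll in until its end is clearly out under the plate and lifting it out again, until you come to the smallest hole that takes it; push it through that one and let it drop into the bin below. Do not disturb the other roll in the rimmed half of the tray, which has been gauged already, or the things lying round about.

Things in the scene. Friction and masses are not known exactly. Their poses are not given: they have to be found in the camera images.
- gauge: fixed coin-roll gauge: aluminium plate 10 mm thick, 188 (y) by 72 mm (x), top 102 mm above the desk, three holes 58 mm apart along y (widest at +y); under each a closed bin, clear front at -x (robot side), floor 4 mm above the desk: a roll let go in a hole it fits falls through. Origin: centre of underside. The 42 and 34 mm holes take both rolls, 26 mm only the thin one
- hole_wide (a point): centre of the mouth of the gauge's widest hole, 42 mm diameter with a 2 mm chamfer, on the top face of the plate (102 mm above the desk), z up; axes parallel to the gauge's
- hole_middle (a point): centre of the mouth of the gauge's middle hole, 34 mm diameter with a 2 mm chamfer, on the top face of the plate (102 mm above the desk), z up; axes parallel to the gauge's
- hole_narrow (a point): centre of the mouth of the gauge's narrowest hole, 26 mm diameter with a 2 mm chamfer, on the top face of the plate (102 mm above the desk), z up; axes parallel to the gauge's
- tray: wooden tray fixed to the desk, 190 mm (x) by 90 mm (y), its board 8 mm thick; the half at its -x end, nearer the robot, is plain and open, the half at +x has a rim 6 mm wide that stands 8 mm above the board. Origin at the centre of its underside
- tray_open (a point): on the board, centre of the open half: the roll to be gauged stands within 10 mm of this point
- tray_rimmed (a point): on the board, centre of the rimmed half: the roll that has been gauged already stands within 10 mm of this point and stays there
- thick_roll: the thick roll of coins: upright cylinder in white paper with flat copper-coloured ends, 29 mm diameter, 80 mm long, about 150 g, loose, standing on the tray. Origin at the centre of its underside, z along its axis (up). Which roll stands on which half of the tray varies
- thin_roll: the thin roll of coins: upright cylinder in white paper with flat copper-coloured ends, 21 mm diameter, 80 mm long, about 150 g, loose, standing on the tray. Origin at the centre of its underside, z along its axis (up). Which roll stands on which half of the tray varies
- thick_roll_mid (a point): centre of the thick roll, 40 mm from each end
- thin_roll_mid (a point): centre of the thin roll, 40 mm from each end
- white_pad: bystander: white block of notes with a yellow top, 77x77x22 mm, lying loose beyond the gauge; origin at the centre of its underside
- stapler: bystander: red and black stapler, 34x139x52 mm, loose, left of the gauge; origin at the centre of its underside
- card_pack_2: bystander: banded pack of cards, 57x91x25 mm, loose, beyond the tray and gauge; origin at the centre of its underside

How it is judged:
By the outcome, as a careful person would: the job done as asked, in the order asked, and still so for the second after the job is handed in, with the robot touching nothing.
It also fails if it takes over 45 s, if anything falls off the work surface, if the arm or the gripper's body presses on something with over 40 N, if the wrist force passes 120 N, or if a joint passes its speed limit or range.

ROBOT

A 7-joint arm with a two-finger parallel gripper is mounted at the origin on a cart in front of the work surface, level with it; the furniture and walls round the work are solid. World frame = base frame: x ahead of the robot, y to its left, z up, the work surface at z = 0. Lengths are in m, angles in rad, forces in N, time in s.
With the tool pointing down it reaches from about 0.425 to 0.95 m from the base axis. Payload 4.7 kg.
Tool frame: the origin (TCP) lies between the finger pads; the fingertips stand 25 mm ahead of it and the grasp point (between the pads) lies 6 mm ahead of it; x points along the fingers, z is the direction in which the jaws open and shut, and the axes are right-handed (so a half turn about x gives the same grasp; the last joint's range is limited). The gripper opens to 85 mm and grips with 20 to 120 N. Pads are 22 mm wide; open, the fingers measure 114 mm over their backs; the gripper's body (76 mm by 85 mm) begins 54 mm behind the grasp point. The pads swing forward as they close: fully open they stand 13 mm farther back than shut.
Start: joints at [1.085, 0.469, -0.049, 1.532, 0.024, 1.141, -0.082], TCP at [0.298, -0.606, 0.256] pointing down, gripper open.
Joint ranges: [-2.59, 2.59], [-0.33, 1.99], [-1.39, 1.29], [0.1, 2.45], [-1.04, 4.18], [0.21, 1.99], [-2.66, 2.66]. Speed limits (rad/s): [2.57, 2.57, 3.14, 3.14, 3.14, 3.14, 3.14].

INTERFACE

Orientations are given as a 3x3 rotation matrix whose columns are the frame's x, y, z axes.
In Python, from rig import * gives the robot as it stands. Calls block until the motion is done:
- movep(position, orientation): joint-space move of the TCP to a pose.
- move_l(position, attitude=None, feed=0.15, until_force=None): straight line of the TCP; attitude=None keeps the orientation; feed is the mean speed in m/s. With until_force (N) it stops when the force on the tool has changed by that much, and returns True; else False.
- move_joints(angles): joint-space move.
- command_gripper(opening, newtons=None): finger opening in m; newtons is the grip in N (None keeps the last); returns when the fingers have stopped.
- sleep(seconds).
- inverse_kinematics(position, orientation): joint angles nearest the present ones, or None.
- sense(): the state.
- camera(name): name is "side" or "top"; returns (picture, depth): 480x640x3 uint8, red, green, blue; 480x640 float32, m along the optical axis (not along the pixel's ray), 0 where there is no reading.
- camera_params(name): a dict with "K" (3x3 intrinsics, pixels), "dist" ([k1, k2, p1, p2, k3] as OpenCV has them; the pictures are not rectified), "position" and "rotation" of the camera in the world. Camera axes: x right, y down, z forward; pixel columns grow to the right and rows downward; lengths in m; the calibration is good to about 2 mm. A picture is of the moment at which its call begins. camera_params takes no time and is no camera call.
A pose or a line that the arm cannot do raises Unreachable and nothing moves.
- finish_job(): hands the job in, once; it reports no verdict.
The state is a dict: "time_s": time; "joint_pos": joint angles; "qd": joint speeds; "joint_efforts": joint torques, N m; "position": TCP position; "tcp_rot": TCP orientation; "wrist_force": force on the tool from outside, world axes, zero at the start; "ft_torque": the same for the moment, N m; "finger_gap": finger opening in m.
Only numpy, scipy, OpenCV 4.12 (cv2) and the standard library are available. Lean on these libraries where they do the work, as an engineer would, in place of code of your own. Each camera call takes 0.05 s, during which the arm holds its last target. There are 200 camera calls.

## Working session

There is one attempt and no reset: what is moved stays moved. The work goes in short steps, each a Python script; the robot and the scene stay as the last script left them, time stands still between calls to the robot, and variables do not carry over. Pictures are saved under pics/ and viewed, about 8 in all and at most 12, crops included, and the job is handed in when it is done.

```bash
mkdir -p pics; ls; python3 - <<'E'
from rig import *
import cv2,numpy as np
for n in("top","side"):
    p,d=camera(n); np.savez(f"pics/{n}0.npz",p=p,d=d)
    cv2.imwrite(f"pics/{n}0.png",p[:,:,::-1])
    c=camera_params(n);print(n,c)
s=sense();print(s)
E
```

```text
pics
top {'K': array([[457.22126593,   0.        , 324.40597406],
       [  0.        , 457.22126593, 244.74445387],
       [  0.        ,   0.        ,   1.        ]]), 'dist': array([-0.0712793,  0.       ,  0.       ,  0.       ,  0.       ]), 'position': array([0.46272506, 0.08303586, 1.42065258]), 'rotation': array([[-0.02180398, -0.99529592,  0.09439607],
       [-0.99967404,  0.02045031, -0.0152841 ],
       [ 0.01328178, -0.09469855, -0.99541739]])}
side {'K': array([[518.33633404,   0.        , 323.57686482],
       [  0.        , 518.33633404, 238.41068104],
       [  0.        ,   0.        ,   1.        ]]), 'dist': array([-0.12485928,  0.        ,  0.        ,  0.        ,  0.        ]), 'position': array([ 0.26284931, -1.00424024,  0.59209906]), 'rotation': array([[ 0.95438674, -0.12978501,  0.26888994],
       [-0.29826952, -0.37382797,  0.87823   ],
       [-0.01346251, -0.91837275, -0.39548737]])}
{'time_s': 0.1, 'joint_pos': array([ 1.08510354,  0.46935563, -0.04859489,  1.53354306,  0.0241165 ,
        1.14100252, -0.08229411]), 'qd': array([ 0.00184177, -0.0017293 ,  0.00207215, -0.00226455, -0.00042097,
        0.00093532, -0.00062171]), 'joint_efforts': array([ 5.14020703e-04, -5.11515248e+01, -4.73145163e-02, -2.38390481e+01,
        1.06973384e-02,  4.39557218e-03,  1.52814056e-05]), 'position': array([ 0.29752831, -0.60536926,  0.2553831 ]), 'tcp_rot': array([[-8.25454207e-04,  8.97453587e-01,  4.41108125e-01],
       [ 1.51169789e-03,  4.41108891e-01, -8.97452317e-01],
       [-9.99998517e-01, -7.39835672e-05, -1.72079389e-03]]), 'wrist_force': array([ 1.24154996, -0.89126244, -0.22973386]), 'ft_torque': array([ 0.0021292 , -0.0584303 ,  0.04127517]), 'finger_gap': 0.08555475887283034}
```

View pics/top0.png

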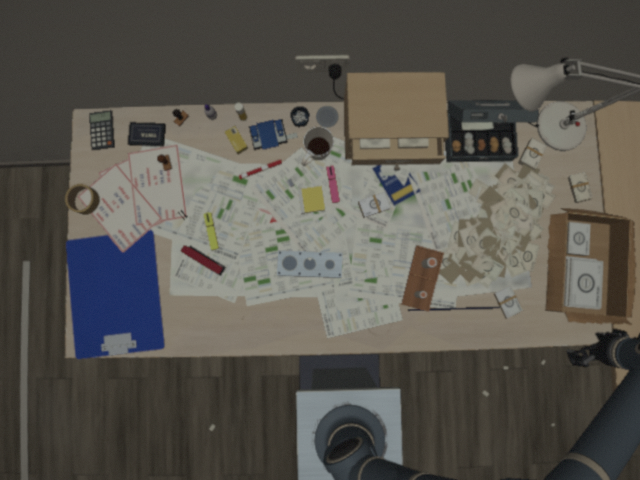

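View pics/side0.png

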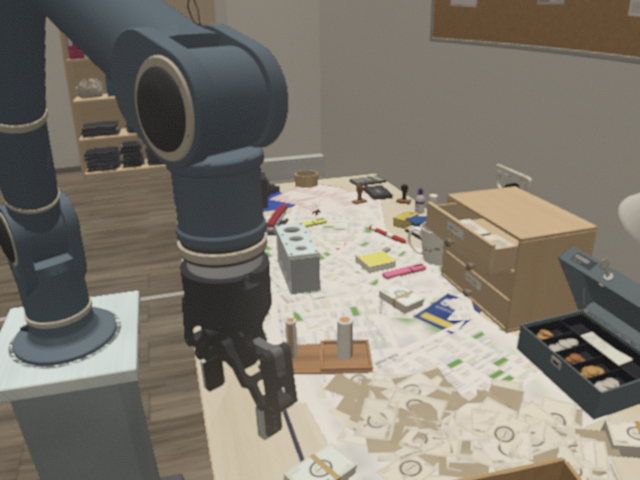

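The top view shows the gauge with its holes at about (289,263), (309,264) and (334,265), and the tray with rolls at (432,263) and (423,295). In the side view the nearer, open-half roll at (291,330) looks thin. I'll zoom in and measure next.

```bash
cat > h.py <<'E'
from rig import *
import cv2,numpy as np
def ray(n,uv):
    c=camera_params(n)
    r=cv2.undistortPoints(np.array(uv,float).reshape(-1,1,2),c["K"],c["dist"]).reshape(-1,2)
    return c["position"],np.c_[r,np.ones(len(r))]@c["rotation"].T
def at_z(n,uv,z):
    o,d=ray(n,uv); return o+d*((z-o[2])/d[:,2])[:,None]
def proj(n,P):
    c=camera_params(n);R=c["rotation"].T
    return cv2.projectPoints(np.array(P,float).reshape(-1,1,3),cv2.Rodrigues(R)[0],-R@c["position"],c["K"],c["dist"])[0].reshape(-1,2)
def cloud(n,d,stride=1):
    v,u=np.mgrid[0:480:stride,0:640:stride];z=d[v,u].ravel();m=z>0
    uv=np.c_[u.ravel(),v.ravel()][m]; o,r=ray(n,uv); return uv,o+r*z[m][:,None]
E
python3 - <<'E'
from h import *
f=np.load("pics/top0.npz");p,d=f["p"],f["d"]
a=cv2.resize(p[235:320,265:455],None,fx=4,fy=4,interpolation=cv2.INTER_CUBIC)
s=np.load("pics/side0.npz")["p"]
b=cv2.resize(s[210:385,230:390],None,fx=1.5,fy=1.5,interpolation=cv2.INTER_CUBIC)
can=np.zeros((a.shape[0]+b.shape[0],a.shape[1],3),np.uint8);can[:a.shape[0]]=a;can[a.shape[0]:,:b.shape[1]]=b
cv2.imwrite("pics/crop0.png",can[:600,:,::-1])
uv,P=cloud("top",d)
def reg(u0,u1,v0,v1,z0,z1):
    m=(uv[:,0]>=u0)&(uv[:,0]<=u1)&(uv[:,1]>=v0)&(uv[:,1]<=v1)&(P[:,2]>z0)&(P[:,2]<z1);return uv[m],P[m]
for nm,a in dict(gauge=(270,350,245,285,.09,.12),rim=(424,442,255,272,.07,.11),opn=(412,430,286,304,.07,.11),tray=(400,450,240,315,.004,.03)).items():
    q,w=reg(*a)
    print(nm,len(w)); 
    if len(w):
        print(q.mean(0),w.mean(0),w.min(0),w.max(0))
        print(cv2.minAreaRect((w[:,:2]*1000).astype(np.float32)))
g=cv2.cvtColor(p,cv2.COLOR_RGB2GRAY)
for u0 in (277,299,323):
    r=g[252:277,u0:u0+24].astype(float); mk=(r<115);
    n,l,st,ce=cv2.connectedComponentsWithStats(mk.astype(np.uint8))
    for i in range(1,n):
        if st[i,4]>25: c=ce[i]+[u0,252];print(u0,c,st[i],at_z("top",[c],.102))
E
```

```text
gauge 1302
[310.94623656 263.30875576] [0.53477279 0.10278253 0.10248379] [0.49636937 0.01241585 0.09216349] [0.57551319 0.20143482 0.11014956]
((535.0580444335938, 107.02293395996094), (187.9210968017578, 72.0715560913086), 86.84502410888672)
rim 75
[430.92       261.82666667] [ 0.53228017 -0.24935188  0.08770953] [ 0.51970238 -0.26227011  0.07294522] [ 0.54657033 -0.23725792  0.09514925]
((533.0185546875, -249.77468872070312), (26.998668670654297, 24.83608627319336), 2.6788711547851562)
opn 41
[422. 294.] [ 0.43887309 -0.21930638  0.08692417] [ 0.43009063 -0.22955327  0.07119968] [ 0.44762461 -0.21191161  0.09400833]
((438.857666015625, -220.7166290283203), (17.643844604492188, 17.497325897216797), 89.67909240722656)
tray 2332
[425.17495712 276.82375643] [ 0.49044213 -0.24916054  0.00903295] [ 0.37250506 -0.33293276  0.00400477] [ 0.60680512 -0.16608737  0.02740541]
((489.36578369140625, -249.6578369140625), (158.55865478515625, 235.18905639648438), 87.79206085205078)
277 [289.21176471 262.72941176] [  5   4  15  15 170] [[0.53774926 0.16545215 0.102     ]]
299 [309.30769231 263.94230769] [  5   7  12  11 104] [[0.53304357 0.10755703 0.102     ]]
323 [329.21538462 264.07692308] [ 2  8  9  9 65] [[0.53144634 0.05013023 0.102     ]]
```

View pics/crop0.png

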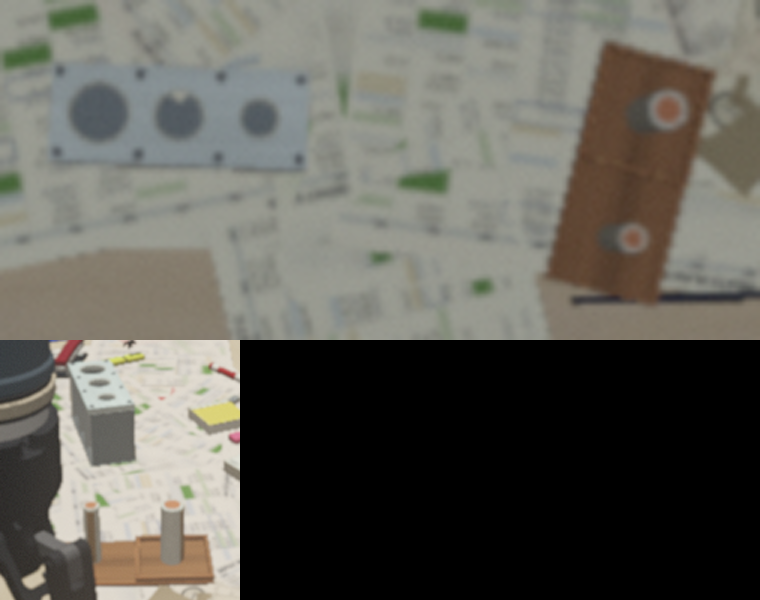

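The side crop confirms it: the thin roll (copper top near (632,238) in the crop) is on the open half and the thick one is in the rimmed half. The gauge rectangle fits at 188x72 mm and z .102, the holes are 58 mm apart, and the roll tops sit near z .088, so everything agrees. Now I'll approach and grasp with the jaws along x, so the side camera can see the roll.

```bash
cat >> h.py <<'E'
def rot(a): # tool down, jaw axis at yaw a
    z=np.array([np.cos(a),np.sin(a),0]);x=np.array([0,0,-1.]);return np.c_[x,np.cross(z,x),z]
C=np.array([.5350,.1072]);L=np.array([.0552,.9985])
HOLE=dict(wide=C+.058*L,middle=C,narrow=C-.058*L)
E
python3 - <<'E'
from h import *
r=at_z("top",[[422.6,294.1]],.088)[0];print(r)
best=None
for a in (0,np.pi):
    js=[inverse_kinematics([*xy,z],rot(a)) for xy,z in ((r[:2],.22),(r[:2],.074),(HOLE["wide"],.25),(HOLE["narrow"],.12))]
    print(a,[None if j is None else np.round(j,2) for j in js])
    if all(j is not None for j in js):
        c=abs(js[0]-sense()["joint_pos"]).max()
        if best is None or c<best[0]:best=(c,a)
a=best[1];print("yaw",a);np.save("yaw.npy",a)
t=sense()["time_s"]
movep([r[0],r[1],.20],rot(a));print(sense()["time_s"]-t)
command_gripper(.05,40);print(sense()["time_s"]-t,sense()["position"],sense()["finger_gap"])
p,d=camera("side");np.savez("pics/s1.npz",p=p,d=d);cv2.imwrite("pics/s1.png",p[:,:,::-1])
E
```

```text
[ 0.43854811 -0.22082577  0.088     ]
0 [array([ 0.77,  0.24, -0.46,  1.98,  0.13,  0.95,  0.25]), array([ 0.7 ,  0.46, -0.4 ,  2.11,  0.29,  0.63,  0.1 ]), array([ 0.28,  0.42, -0.86,  1.78,  0.35,  1.11, -0.69]), array([ 0.3 ,  0.48, -0.6 ,  1.97,  0.37,  0.8 , -0.51])]
3.141592653589793 [array([-0.52,  0.35,  1.13,  2.04, -0.39,  0.98, -2.33]), array([ 0.2 ,  0.43,  0.22,  2.13, -0.16,  0.59, -2.6 ]), array([ 0.47,  0.55, -1.17,  1.77,  0.55,  1.2 ,  2.28]), array([ 0.67,  0.73, -1.18,  1.95,  0.8 ,  1.03,  2.26])]
yaw 0
1.525
1.9667 [ 0.43854866 -0.22101036  0.19997728] 0.0502736049332167
```

View pics/s1.png

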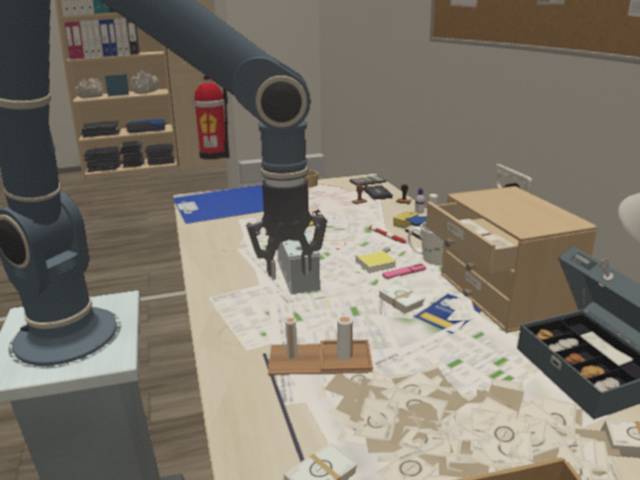

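The gripper is above the open-half roll: the fingers at columns 270 and 308 straddle the roll at (291,338), and the rimmed roll is clear at (344,338). Descending to grasp.

```bash
python3 - <<'E'
from h import *
r=[.4385,-.2208]
print(move_l([*r,.075],until_force=10),sense()["position"])
command_gripper(.0,40);s=sense();print(s["finger_gap"],s["wrist_force"],s["time_s"])
if s["finger_gap"]>.015:
    move_l([*r,.20]);s=sense();print(s["finger_gap"],s["wrist_force"],s["time_s"])
    p,d=camera("side");np.savez("pics/s2.npz",p=p,d=d);
    q=proj("side",[[*r,.20-.006]])[0].astype(int);print(q)
    cv2.imwrite("pics/s2.png",cv2.resize(p[q[1]-60:q[1]+140,q[0]-80:q[0]+120],None,fx=3,fy=3,interpolation=cv2.INTER_CUBIC)[:,:,::-1])
E
```

```text
False [ 0.43913056 -0.22095746  0.07564159]
0.020148103551034833 [-1.14298431  0.16762636  5.12982774] 3.4667
0.01946771144103794 [ 0.76248449 -0.18619308 -1.22432391] 4.45
[288 267]
```

View pics/s2.png

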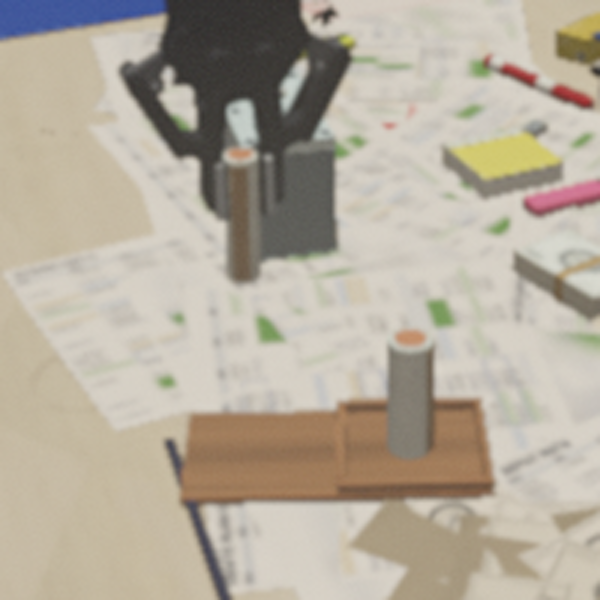

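The roll is held upright between the pads (gap 19.5 mm), the tray's open half is now empty, and the thick roll still stands in place. Next is the wide hole, which has 10 mm of clearance, and I'll take a picture while the roll is inserted.

```bash
cat >> h.py <<'E'
def snap(name,c,w=100,h=75,f=6):
    p,d=camera("side");np.savez(f"pics/{name}.npz",p=p,d=d)
    q=proj("side",[c])[0].astype(int);u,v=q[0]-w//2,q[1]-h//2
    cv2.imwrite(f"pics/{name}.png",cv2.resize(p[v:v+h,u:u+w],None,fx=f,fy=f,interpolation=cv2.INTER_CUBIC)[:,:,::-1]);print("crop origin",u,v)
E
python3 - <<'E'
from h import *
a=float(np.load("yaw.npy"));h=HOLE["wide"]
move_l([.46,-.1,.26],feed=.25)
move_l([*h,.26],feed=.25)
move_l([*h,.18]);print(sense()["position"],sense()["wrist_force"])
snap("w1",[*h,.11])
print(move_l([*h,.138],feed=.06,until_force=8));s=sense();print(s["position"],s["wrist_force"],s["finger_gap"],s["time_s"])
snap("w2",[*h,.11])
a=cv2.imread("pics/w1.png");b=cv2.imread("pics/w2.png");cv2.imwrite("pics/w12.png",cv2.resize(np.hstack([a,b]),(800,300)))
E
```

```text
[0.53877401 0.16510294 0.18075275] [ 0.13361235 -0.2041955  -1.39523081]
crop origin 241 189
False
[0.53841246 0.16531672 0.13820007] [-0.50488016 -1.11547376 -2.05812186] 0.020011618655921125 8.0417
crop origin 241 189
```

View pics/w12.png

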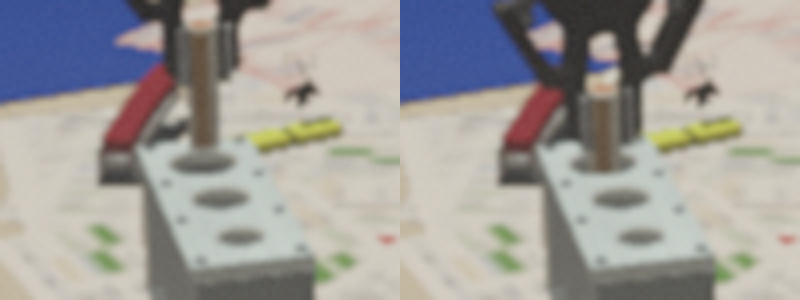

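Before insertion the roll axis (col 203) lined up with the hole centre (col 202). It then went into the wide hole with no contact force, its end about 21 mm under the plate. I'll lift it out, do the middle hole, then hover over the narrow one with predicted outlines drawn on the picture.

```bash
python3 - <<'E'
from h import *
h=HOLE["wide"];move_l([*h,.20]);
h=HOLE["middle"];move_l([*h,.20]);move_l([*h,.18])
print(sense()["position"])
print(move_l([*h,.138],feed=.06,until_force=8));s=sense();print(s["position"],s["wrist_force"],s["finger_gap"],s["time_s"])
move_l([*h,.20])
h=HOLE["narrow"];move_l([*h,.20]);move_l([*h,.175],feed=.08);sleep(.3);s=sense();print(s["position"],s["time_s"])
snap("n1",[*h,.11],100,75,8)
im=cv2.imread("pics/n1.png");q=proj("side",[[*h,.11]])[0].astype(int);o=np.array([q[0]-50,q[1]-37])
t=np.linspace(0,2*np.pi,40)
def circ(c,z,r,col):
    P=np.c_[c[0]+r*np.cos(t),c[1]+r*np.sin(t),np.full(40,z)];
    cv2.polylines(im,[((proj("side",P)-o+.5)*8-.5).round().astype(np.int32)],True,col,1)
for k,r in dict(wide=.021,middle=.017,narrow=.013).items():circ(HOLE[k],.102,r+.002,(0,0,255))
p=s["position"];circ(p[:2],p[2]-.067,.0105,(0,255,0));circ(p[:2],p[2]+.013,.0105,(0,255,0))
cv2.imwrite("pics/n1o.png",im)
E
```

```text
[0.53415807 0.10830318 0.17924438]
False
[0.53524576 0.10736019 0.13819872] [ 0.56267418 -0.16844056 -1.13130928] 0.020653025261452292 10.325
[0.53204546 0.04935175 0.17537442] 12.1833
crop origin 251 207
```

View pics/n1o.png

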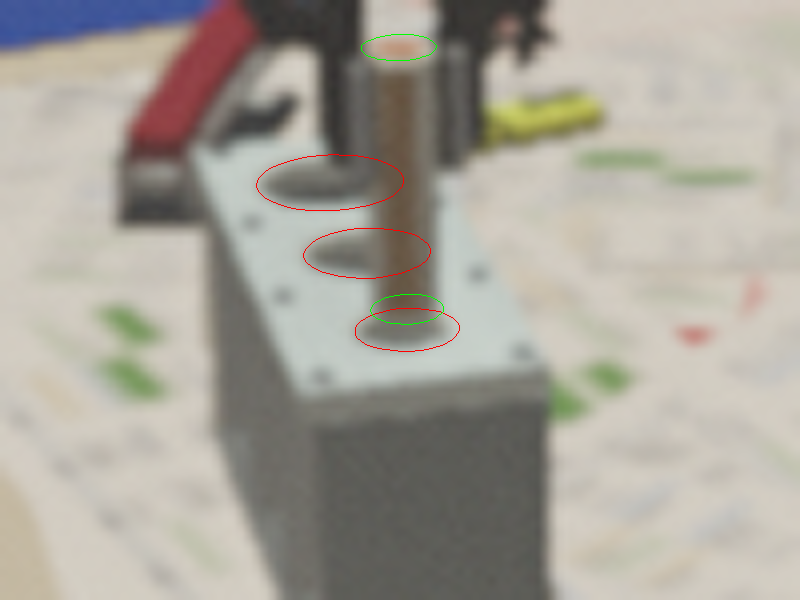

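The roll went through the middle hole without contact. Over the narrow hole, both the roll (col 403 against 407 drawn) and the hole (about col 402) sit the same few display pixels off the outlines, so they agree to about 1 mm. Now a guarded insertion.

```bash
python3 - <<'E'
from h import *
h=HOLE["narrow"]
print(move_l([*h,.138],feed=.03,until_force=6));s=sense();print(s["position"],s["wrist_force"],s["ft_torque"],s["finger_gap"],s["time_s"])
snap("n2",[*h,.12],100,75,6)
E
```

```text
False
[0.53196015 0.04933658 0.13822604] [-0.15922783  0.88586462 -1.2994992 ] [ 0.02626216 -0.00261557  0.01024066] 0.020153754007840776 13.6167
crop origin 251 203
```

View pics/n2.png

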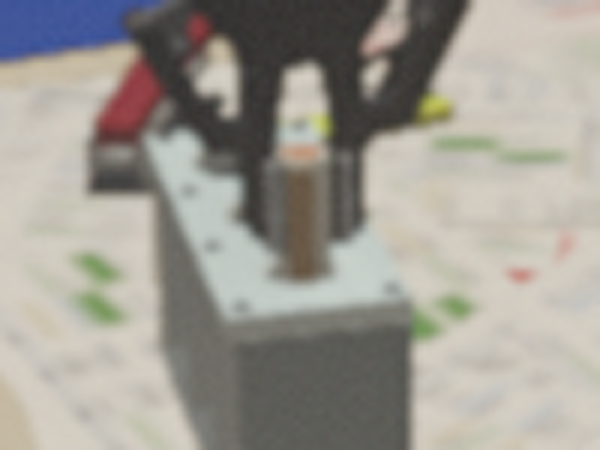

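The roll is in the narrow hole with no contact force, standing clear of the rim. I'll lower it a little more, release, retreat and check.

```bash
python3 - <<'E'
from h import *
h=HOLE["narrow"]
print(move_l([*h,.133],feed=.05,until_force=8));print(sense()["wrist_force"])
command_gripper(.05);sleep(.5)
move_l([*h,.25]);move_l([.45,-.28,.33],feed=.25);sleep(.3)
s=sense();print(s["position"],s["wrist_force"],s["time_s"])
p,d=camera("top");q,_=camera("side")
a=cv2.resize(p[225:325,260:460],None,fx=4,fy=4,interpolation=cv2.INTER_CUBIC)[:,:780]
b=q[195:395,240:500]
can=np.zeros((600,780,3),np.uint8);can[:400]=a;can[400:,:260]=b
p0=np.load("pics/top0.npz")["p"];can[400:,270:770]=cv2.absdiff(p,p0)[130:330,170:420].repeat(2,1)
cv2.imwrite("pics/end.png",can[:,:,::-1])
uv,P=cloud("top",d);m=(abs(P[:,:2]-h).max(1)<.011);print("narrow-hole depths",np.round(P[m][:,2],3))
E
```

```text
False
[-0.19839554  0.15170191 -2.27491591]
[ 0.45018299 -0.27945852  0.3299682 ] [ 0.17554502 -0.06703321  0.52346808] 17.5917
narrow-hole depths [ 0.106  0.098  0.087  0.083  0.088  0.084  0.085  0.083  0.098  0.061
  0.088  0.079  0.082  0.086  0.088  0.083  0.082  0.064  0.08   0.083
  0.085  0.086  0.085  0.09   0.082  0.047  0.087  0.082  0.086  0.087
  0.086  0.087  0.015  0.072  0.084  0.08   0.088  0.084  0.078  0.002
  0.022  0.056  0.071  0.071  0.029  0.006  0.102  0.005  0.004  0.002
  0.005  0.005  0.102  0.009  0.004  0.002 -0.002]
```

View pics/end.png

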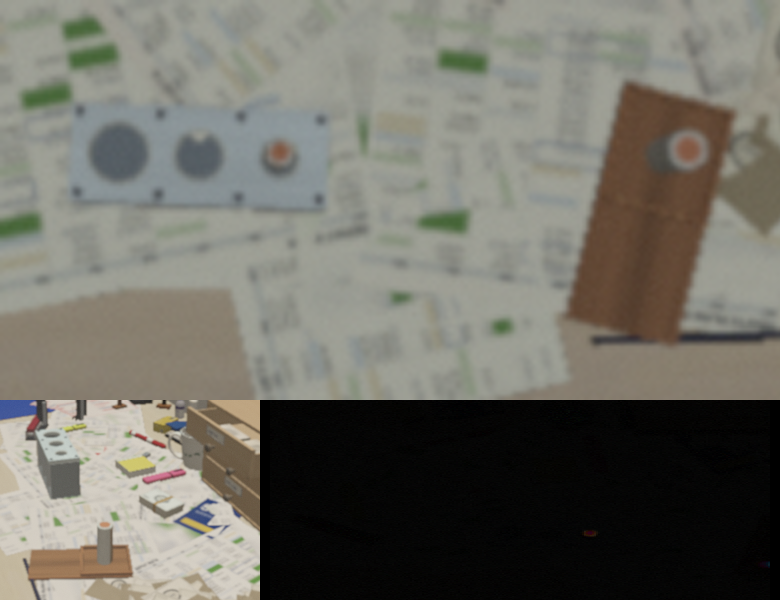

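The roll's copper top shows in the narrow hole at (280,153) at z of about .084, which is its 80 mm length on the 4 mm floor and below the plate's underside at .092. So it has dropped into the bin. The thick roll is unmoved at (686,150).

```bash
python3 -c "
from rig import *
finish_job()"
```

```text
the job is handed in; nothing more can be done
```

The thin roll, which stood on the open half of the tray, has been gauged and is in the bin under the narrow (26 mm) hole. I put it upright into the wide and then the middle hole, about 20 mm out under the plate each time, and lifted it out again. I then lowered it into the narrow hole and let it drop.

- **Contact:** none of the three insertions tripped the force guard (6–8 N), and wrist forces stayed below about 3 N where I read them there.
- **Roll in the bin:** the last depth reading puts its top about 84 mm above the desk. That matches its 80 mm length standing on the bin floor and is below the plate's underside at 92 mm.
- **Surroundings:** the thick roll still stands in the rimmed half. The before-and-after difference picture of the area round the gauge and tray showed no change apart from the thin roll.
- **Time:** about 17.6 s on the robot's clock when I took the last checks. The arm was clear and touching nothing.

No check failed or disagreed.

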